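# Seat the white film reel in the loading stand

### The arm

A 7-joint arm with a two-finger parallel gripper is mounted at the origin on the work surface. World frame = base frame: x ahead of the robot, y to its left, z up, the work surface at z = 0. Lengths are in m, angles in rad, forces in N, time in s.
With the tool pointing down it reaches from about 0.425 to 0.925 m from the base axis. Payload 6.8 kg.
Tool frame: the origin (TCP) lies on the front face of the gripper's body, between the roots of the fingers; the fingertips stand 73 mm ahead of it and the grasp point (between the pads) lies 54 mm ahead of it (env.nose_length is the distance from the TCP to the fingertips, in m); z points along the fingers, y is the direction in which the jaws open and shut (so a half turn about z gives the same grasp; the last joint's range is limited). The gripper opens to 85 mm and grips with 20 to 120 N. Pads are 22 mm wide; open, the fingers measure 114 mm over their backs; the gripper's body (76 mm by 85 mm) begins 54 mm behind the grasp point. The pads swing forward as they close: fully open they stand 13 mm farther back than shut.
Start: joints at [1.194, 0.477, 0.022, 1.555, -0.011, 1.109, -0.083], TCP at [0.179, -0.651, 0.304] pointing down, gripper open.
Joint ranges: [-2.96, 2.96], [-0.34, 2.1], [-1.41, 1.46], [0.24, 2.44], [-1.37, 4.51], [0.17, 1.92], [-2.96, 2.96]. Speed limits (rad/s): [2.39, 2.39, 3.14, 3.14, 3.14, 3.14, 3.14].

### API

Orientations are given as a unit quaternion [w, x, y, z].
In Python, from cell import env, kin, camera, calibration, job gives the robot as it stands. The module is installed in compiled form; this text tells all that it offers. Calls block until the motion is done:
- env.reach(position, orientation): joint-space move of the TCP to a pose.
- env.movel(position, velocity=0.15, rot=None, stop_force=None): straight line of the TCP; rot=None keeps the orientation; velocity is the mean speed in m/s. With stop_force (N) it stops when the force on the tool has changed by that much, and returns True; else False.
- env.goto_joints(angles): joint-space move.
- env.grip(opening, f_grip=None): finger opening in m; f_grip is the grip in N (None keeps the last); returns when the fingers have stopped.
- env.dwell(seconds).
- kin.inverse_kinematics(position, orientation): joint angles nearest the present ones, or None.
- env.get_state(): the state.
- camera(name): name is "side" or "top" or "wrist"; returns (picture, depth): 384x512x3 uint8, blue, green, red; 384x512 float32, m along the optical axis (not along the pixel's ray), 0 where there is no reading.
- calibration(name): a dict with "fx", "fy", "cx", "cy" (pixels), "rvec" (rotation vector, rad) and "tvec" (3), from world to camera coordinates, as OpenCV has them. Camera axes: x right, y down, z forward; pixel columns grow to the right and rows downward; lengths in m; the calibration is good to about 2 mm. A picture is of the moment at which its call begins: read the wrist's pose just before it. calibration takes no time and is no camera call; for the wrist camera it gives the pose at the moment of the call.
A pose or a line that the arm cannot do raises env.PlanningError and nothing moves.
- job.job_done(): hands the job in, once; it reports no verdict.
The state is a dict: "time": time; "qpos": joint angles; "joint_velocities": joint speeds; "joint_torque": joint torques, N m; "tcp_pos": TCP position; "orientation": TCP orientation; "force": force on the tool from outside, world axes, zero at the start; "torque": the same for the moment, N m; "opening": finger opening in m.
Only numpy, scipy, OpenCV 4.12 (cv2) and the standard library are available. Lean on these libraries where they do the work, as an engineer would, in place of code of your own. Each camera call takes 0.05 s, during which the arm holds its last target.

### The job

Take the white film reel out of its cradle and seat its axle in the two open slots of the blue loading stand, with the reel roughly midway between the forks and both axle ends fully down in their slots. Lower it in rather than letting it fall, then let go. Leave the black reel where it is.

Things in the scene. Friction and masses are not known exactly. Their poses are not given: they have to be found in the camera images.
- white_reel: White reel: two flanges 96 mm in diameter, 44 mm wide over their flat outer faces (grip these above the axle; hubs 24 mm across stand 3 mm proud), on a steel axle 10 mm thick, 190 mm long, jutting 73 mm each side. Up to 0.25 kg. Origin: axle's middle; y along the axle; both ends alike. It lies level and loose in one of two low plywood V cradles, origin 58 mm above the table, axle ends free.
- black_reel: Black reel, same shape, size and axes as the white one (origin at the middle of the axle, y along it), lying in the other, equal cradle. The cradles stand one behind the other; either may hold the white reel. To be left alone.
- stand: Fixed stand: wooden base 120 x 190 x 10 mm, two blue forks 12 mm thick, 138 mm apart inside. Each has a top-open slot 16 mm wide, flat floor 60 mm above the table, flaring at 45 degrees from 94 mm to a mouth about 64 mm wide at 116 mm. Origin: centre of the base's underside; z up, x across the slots, y from fork to fork (centred at x 0, y +-75 mm). A seated axle lies along y, its centre at z 65 mm.
Things that resemble listed ones, but are neither listed nor needed, are in the scene too. Leave any green look-alike of the white_reel alone. Of the things that look like the stand, take the one that is farthest from the robot's base at the start.

How it is judged:
At the end, for the whole second after the job is handed in: White reel released and at rest in the stand: axle centre 59 to 70 mm above the stand's origin, within 10 mm across the slots and 20 mm of midway between the forks, level within 2.8 degrees, along the stand within 8 degrees; black reel within 20 mm of its start (z of white_reel in the frame of stand between 0.059 and 0.07 m and x of white_reel in the frame of stand between -0.01 and 0.01 m and y of white_reel in the frame of stand between -0.02 and 0.02 m and angle between white_reel's own y axis and vertical between 1.52 and 1.62 rad and angle between the y axis of white_reel and the y axis of stand, either way round below 0.15 rad and linear speed of white_reel below 0.02 m/s and angular speed of white_reel below 0.5 rad/s and distance of black_reel from where it was at the start of the episode below 0.02 m); the robot touches nothing.
It fails at once if the black reel is moved by more than 20 mm (distance of black_reel from where it was at the start of the episode above 0.02 m).
It fails at once if the white reel is let go over the stand while more than 20 mm above its seat, so that it falls in (contact force between the fingers and white_reel below 0.05 N and z of white_reel in the frame of stand above 0.085 m and horizontal distance between white_reel and stand below 0.08 m).
It also fails if it takes over 42 s, if anything falls off the work surface, if the arm or the gripper's body presses on something with over 40 N, if the wrist force passes 120 N, or if a joint passes its speed limit or range.

## Working session

There is one attempt and no reset: what is moved stays moved. The work goes in short steps, each a Python script; the robot and the scene stay as the last script left them, time stands still between calls to the robot, and variables do not carry over. Pictures are saved under pics/ and viewed, and the job is handed in when it is done.

```bash
mkdir -p pics
cat > h.py <<'E'
import numpy as np, cv2
from cell import env,kin,camera,calibration,job
def snap(n,f):
    c=calibration(n); p,d=camera(n); cv2.imwrite('pics/'+f+'.png',p); np.savez('pics/'+f+'.npz',p=p,d=d,**{k:np.array(v) for k,v in c.items()}); return p,d,c
def load(f): return np.load('pics/'+f+'.npz')
def cloud(z):
    d=z['d']; v,u=np.mgrid[0:384,0:512]; X=np.stack([(u-z['cx'])/z['fx']*d,(v-z['cy'])/z['fy']*d,d],-1)
    R=cv2.Rodrigues(z['rvec'])[0]; W=(X-z['tvec'].ravel())@R; W[d<=0]=np.nan; return W
E
python3 - <<'E'
from h import *
for n in('side','top'): snap(n,n+'0')
s=env.get_state();print(s['time'],s['tcp_pos'],s['orientation'],s['force'])
a=np.hstack([cv2.imread('pics/top0.png')]);cv2.imwrite('pics/topb.png',cv2.resize(a,(800,600)))
cv2.imwrite('pics/sideb.png',cv2.resize(cv2.imread('pics/side0.png'),(800,600)))
E
```

```text
0.1 [ 0.17913187 -0.65035755  0.30301716] [-8.18181772e-04  9.90980225e-01  1.34005549e-01 -1.92059631e-04] [0.14697233 0.64167673 0.21456978]
```

View pics/topb.png

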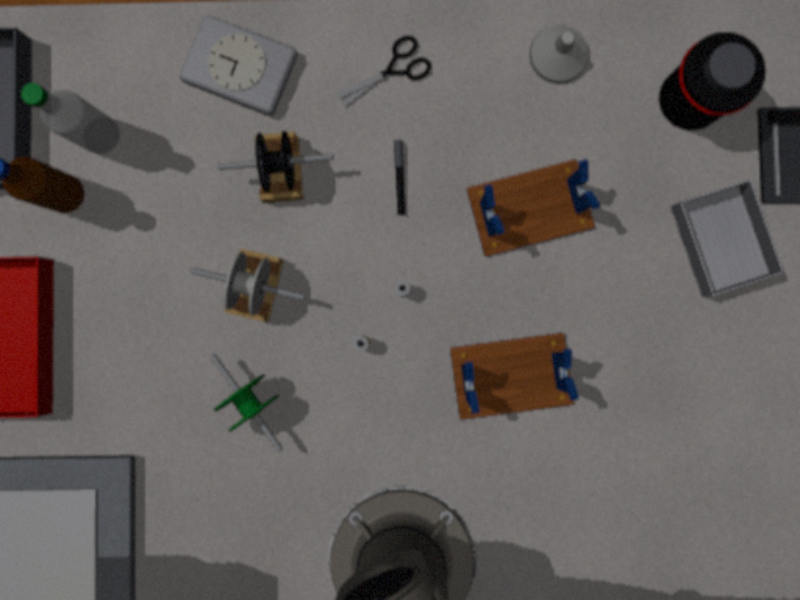

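View pics/sideb.png

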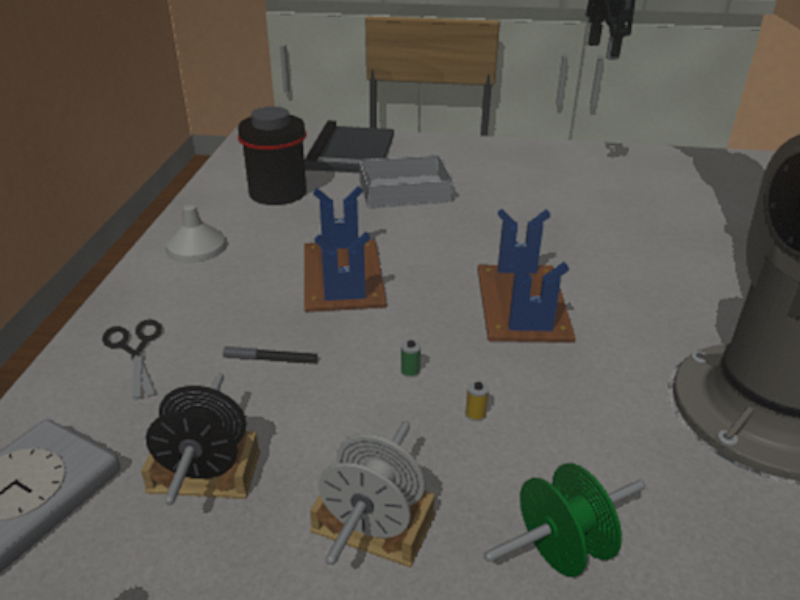

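The enlarged top view shows the white reel at about (252,285), the black reel at (277,160) and the green look-alike at (247,402). There are two stands, at (532,207) and (513,375). The upper one is farther from the base at (400,550), so it fits the description. Next I'll measure them and check crops.

Run:
```python
from h import *
z=load('top0');W=cloud(z);p=z['p']
def pt(u,v):
    u,v=u*.64,v*.64; u,v=int(round(u)),int(round(v)); return np.nanmedian(W[v-1:v+2,u-1:u+2].reshape(-1,3),0).round(4)
for n,q in dict(white=(252,285),wendL=(196,271),wendR=(299,295),black=(277,160),s1=(540,205),s2=(515,375),green=(247,402)).items(): print(n,pt(*q))
b=p.astype(int)
blue=(b[...,0]>b[...,2]+40)&(b[...,0]>b[...,1]+25)
n,l,st,c=cv2.connectedComponentsWithStats(blue.astype(np.uint8))
for i in range(1,n):
    if st[i,4]>20:
        q=W[l==i]; q=q[q[:,2]>.09]; print(c[i],st[i,4],len(q), len(q) and (np.nanmean(q,0),np.nanmax(q,0),np.nanmin(q,0)))
a=cv2.resize(p[90:215,110:230],(600,600),interpolation=2);cv2.imwrite('pics/c1.png',a)
a=cv2.resize(p[90:270,280:400],(533,800)[:2],interpolation=2);cv2.imwrite('pics/c2.png',cv2.resize(a,(400,600)))
```

```text
white [0.454  0.2209 0.1038]
wendL [0.4807 0.322  0.0619]
wendR [0.4378 0.1559 0.0619]
black [0.6531 0.1857 0.0771]
s1 [ 0.5835 -0.2415  0.0086]
s2 [ 0.3021 -0.193   0.0107]
green [0.2715 0.2387 0.0654]
[  0.84615385 106.5       ] 26 26 (array([0.62031738, 0.548115  , 0.20923958]), array([0.63043472, 0.55192451, 0.21271972]), array([0.61032744, 0.54570767, 0.20552786]))
[373.23214286 109.51785714] 56 52 (array([ 0.61958441, -0.29110691,  0.10375648]), array([ 0.63253696, -0.28503317,  0.11697491]), array([ 0.60684512, -0.2976472 ,  0.0916981 ]))
[312.74 125.86] 50 44 (array([ 0.583542  , -0.14536581,  0.10442425]), array([ 0.5969176 , -0.13995575,  0.11939244]), array([ 0.57113449, -0.15166799,  0.0927088 ]))
[378.11764706 127.43137255] 51 49 (array([ 0.5747074 , -0.30115037,  0.1052258 ]), array([ 0.5881971 , -0.29557465,  0.1179083 ]), array([ 0.56259725, -0.30774302,  0.09132717]))
[317.55769231 143.30769231] 52 50 (array([ 0.53955728, -0.15582467,  0.1055746 ]), array([ 0.55466001, -0.14879613,  0.11801268]), array([ 0.52713467, -0.16286661,  0.09072211]))
[362.07692308 229.15384615] 52 50 (array([ 0.33316324, -0.25633912,  0.10386829]), array([ 0.34601738, -0.25099658,  0.11843461]), array([ 0.31872692, -0.26298512,  0.09026188]))
[299.51020408 238.02040816] 49 45 (array([ 0.31489991, -0.10783385,  0.1049699 ]), array([ 0.3275299 , -0.10331427,  0.11630927]), array([ 0.30232682, -0.11380646,  0.09305694]))
[364.81538462 247.70769231] 65 61 (array([ 0.28914353, -0.26175824,  0.10377481]), array([ 0.30243382, -0.25639826,  0.11709972]), array([ 0.27532203, -0.26739403,  0.0915465 ]))
[302.16981132 256.37735849] 53 51 (array([ 0.27137944, -0.11318114,  0.10413074]), array([ 0.28341818, -0.10808038,  0.11806317]), array([ 0.25693377, -0.11849826,  0.09062472]))
```

View pics/c1.png

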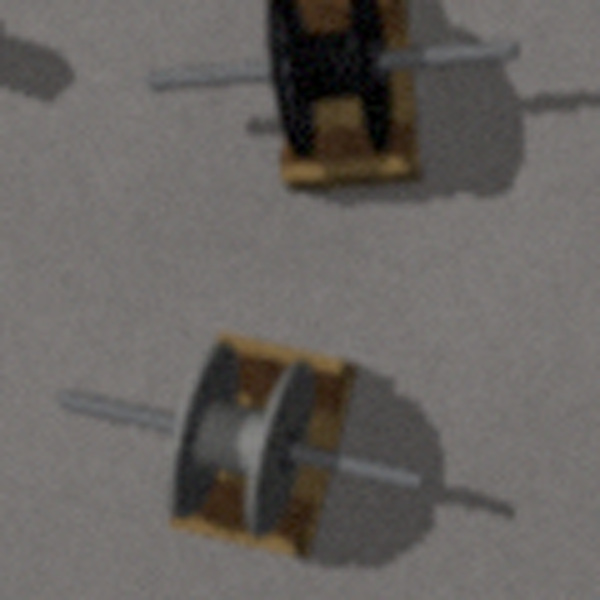

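View pics/c2.png

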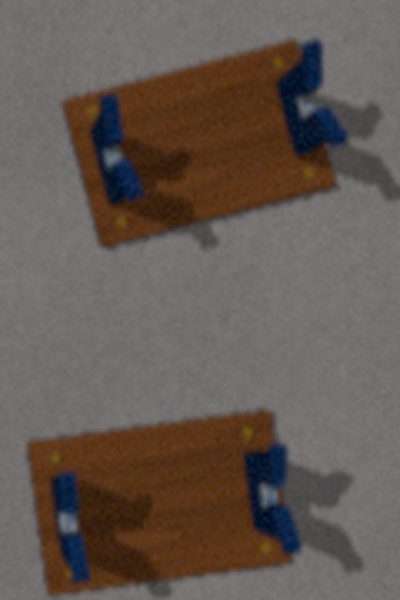

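The crops confirm it. The white reel is in the near cradle and both stands are clear to see. The farther one is centred at about (0.579,-0.223), roughly 0.62 m from the base, against 0.35 m for the other. I'll fit the axle and look from above with the wrist camera.

```bash
cat >> h.py <<'E'
def Q(a): return np.array([0,np.cos(a/2),np.sin(a/2),0])
E
python3 - <<'E'
from h import *
z=load('top0');W=cloud(z)
m=(W[...,2]>.05)&(W[...,2]<.075)&(W[...,1]>.13)&(W[...,1]<.35)&(W[...,0]>.4)&(W[...,0]<.53)
c0=np.array([.459,.239]);dd=np.array([.25,.968]);dd/=np.linalg.norm(dd)
for it in range(3):
    r=W[...,:2]-c0; s=r@dd; t=r@[-dd[1],dd[0]]
    k=m&(abs(t)<.012)&(abs(s)>.035)
    q=W[k]; f=cv2.fitLine(q[:,:2].astype(np.float32),cv2.DIST_HUBER,0,.01,.01).ravel(); d2=f[:2]*np.sign(f[1]); dd=d2; 
    s=(q[:,:2]-f[2:])@dd; c0=f[2:]+dd*(s.min()+s.max())/2
    print(len(q),c0,dd,np.arctan2(-dd[0],dd[1]),s.max()-s.min(),np.median(q[:,2]))
a=np.arctan2(-dd[0],dd[1])
print(env.nose_length)
for yaw in(a,a+np.pi,a-np.pi):
    for P in ([c0[0],c0[1],.30],):
        print(yaw,kin.inverse_kinematics(np.array(P),Q(yaw)))
for yaw in(.24,.24+np.pi): print(kin.inverse_kinematics(np.array([.579,-.223,.3]),Q(yaw)))
E
```

```text
186 [0.46003078 0.23915045] [0.2516892 0.9678081] -0.25442526 0.18765080928340916 0.06138297869322231
186 [0.45999979 0.23915864] [0.25183815 0.9677694 ] -0.25457916 0.18765141591736229 0.06135345330506077
186 [0.45999979 0.23915864] [0.25183815 0.9677694 ] -0.25457916 0.18765141591736229 0.06135345330506077
0.0726
-0.25457916 [ 0.35229106  0.49067418 -1.22640101  1.87513122  0.50954561  1.14165562
 -2.88607383]
2.8870137 [ 0.28605864  0.4307644  -1.11165492  1.87807454  0.43283641  1.10266168
  0.32422257]
-3.3961718 [ 0.28605863  0.43076439 -1.11165491  1.87807454  0.43283641  1.10266168
  0.3242224 ]
[ 0.42818941  0.40152122 -0.21264398  1.68470957  0.09440616  1.06538511
 -1.14459976]
[ 0.80892266  0.49274401 -0.74406561  1.65766265  0.36142186  1.13387343
  1.77965108]
```

Run:
```python
from h import *
env.reach(np.array([.46,.2392,.30]),Q(-.2546+np.pi))
s=env.get_state();print(s['time'],s['tcp_pos'],s['opening'],s['force'],s['qpos'])
p,d,c=snap('wrist','w1');cv2.imwrite('pics/w1b.png',cv2.resize(p,(800,600)))
```

```text
3.3583 [0.46048642 0.23847597 0.29985013] 0.08562623293813101 [-0.41365842 -0.2506125  -0.57314241] [ 0.28666581  0.43094668 -1.11065066  1.87786113  0.4329      1.10275087
  0.32410555]
```

View pics/w1b.png

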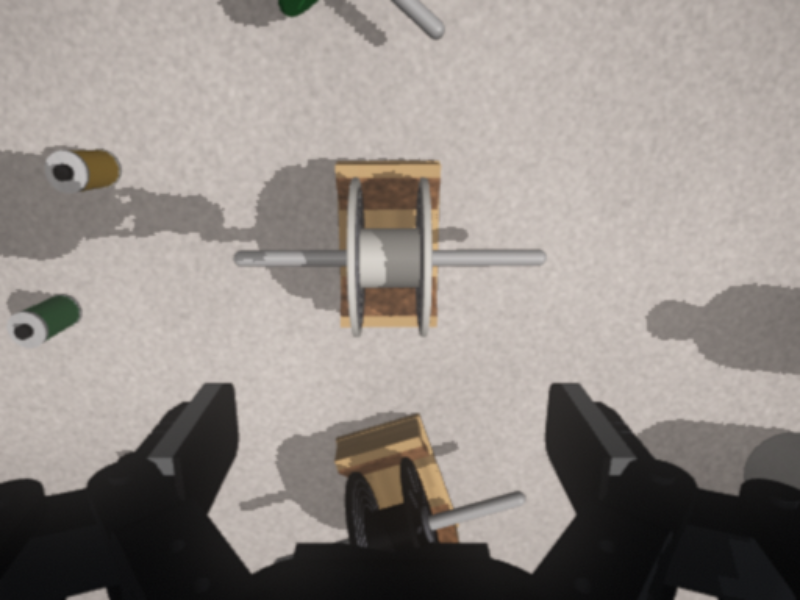

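The wrist view shows the white reel's axle from (240,258) to (545,258). It lies level in the image, so the yaw is right, with the flanges at x≈354 and 426. I'll compute the position from this view too.

Run:
```python
from h import *
z=load('w1');W=cloud(z)
c0=np.array([.46,.2392]);dd=np.array([.2518,.9678])
m=(W[...,2]>.05)&(W[...,2]<.075)
for it in range(3):
    r=W[...,:2]-c0; s=r@dd; t=r@[-dd[1],dd[0]]
    q=W[m&(abs(t)<.014)&(abs(s)>.03)&(abs(s)<.11)]
    f=cv2.fitLine(q[:,:2].astype(np.float32),cv2.DIST_HUBER,0,.01,.01).ravel(); dd=f[:2]*np.sign(f[1])
    s=(q[:,:2]-f[2:])@dd; c0=f[2:]+dd*(s.min()+s.max())/2
    print(len(q),c0,np.arctan2(-dd[0],dd[1]),s.max()-s.min(),np.percentile(q[:,2],[50,95]))
r=W[...,:2]-c0; s=r@dd; t=r@[-dd[1],dd[0]]
k=(abs(t)<.02)&(abs(s)<.04)&(W[...,2]>.098); print(s[k].min(),s[k].max(),np.percentile(W[k][:,2],95));
```

```text
1405 [0.45884284 0.23815946] -0.2541426 0.1885272511832084 [0.06166184 0.06320227]
1399 [0.45889167 0.23814748] -0.25176057 0.18853043130437264 [0.061656   0.06318336]
1399 [0.45889167 0.23814748] -0.25176057 0.18853043130437264 [0.061656   0.06318336]
-0.03999859224544411 0.03999057415385418 0.3160717960068604
```

Run:
```python
from h import *
q=Q(-.253+np.pi)
env.movel(np.array([.4592,.2384,.19]),.15,q)
print(env.movel(np.array([.4592,.2384,.145]),.05,stop_force=8))
env.grip(0.03,f_grip=50)
s=env.get_state();print(s['time'],s['tcp_pos'],s['opening'],s['force'])
env.movel(np.array([.4592,.2384,.165]),.05)
s=env.get_state();print(s['time'],s['tcp_pos'],s['opening'],s['force'])
p,d,c=snap('wrist','w2');cv2.imwrite('pics/w2b.png',cv2.resize(p,(600,450)))
p,d,c=snap('side','s2');cv2.imwrite('pics/s2b.png',cv2.resize(p[200:384,120:365],(800,600)))
```

```text
False
5.8 [0.45932406 0.23844378 0.14526477] 0.043835804166919956 [-1.02368414 -0.42935289  3.38919492]
6.35 [0.45927621 0.23828526 0.16516522] 0.04332206426487405 [ 0.28737797  0.12089899 -1.87526179]
```

View pics/w2b.png

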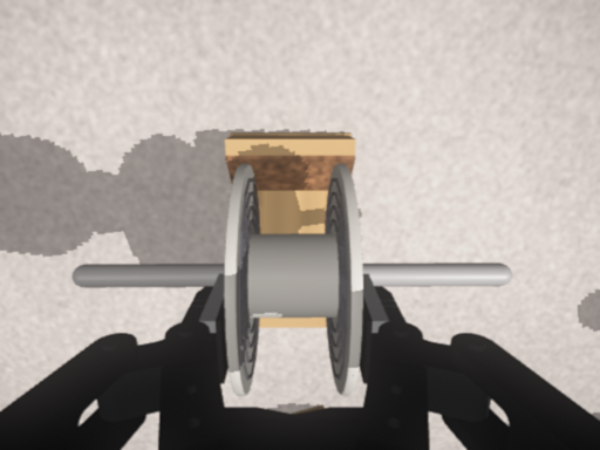

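View pics/s2b.png

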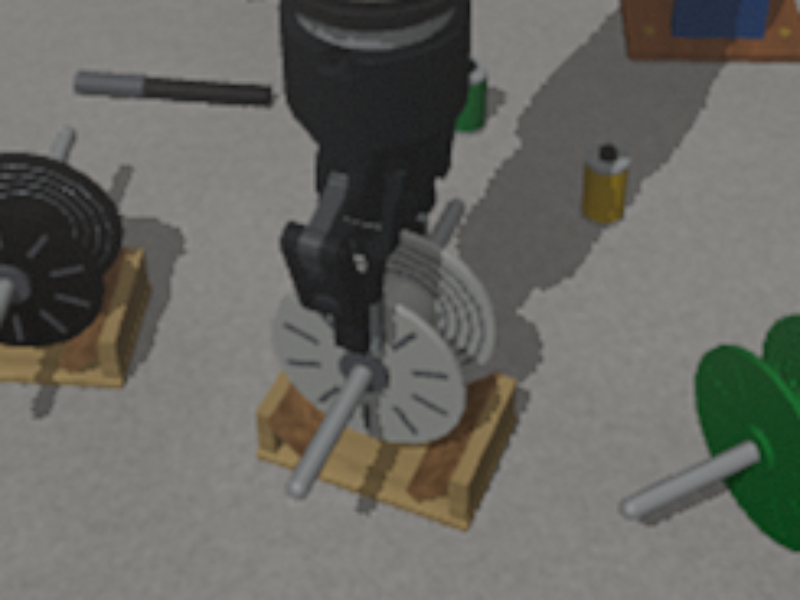

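The reel is held on its flange faces (opening 0.0435) and has lifted clear of the cradle. The axle runs from (75,275) to (510,275), level. I'll lift, travel to above the stand, measure the axle pose in the hand, and image the stand with the wrist camera.

```bash
cat > ax.py <<'E'
from h import *
def axle(f,tcp,yaw,drop=(.06,.12)):
    W=cloud(load(f)); r=W-np.asarray(tcp)
    x=r@[np.cos(yaw),np.sin(yaw),0]; y=r@[np.sin(yaw),-np.cos(yaw),0]; dz=r[...,2]
    k=(abs(y)>.04)&(abs(y)<.11)&(abs(x)<.016)&(dz<-drop[0])&(dz>-drop[1])
    return x[k],y[k],dz[k]
E
python3 - <<'E'
from ax import *
tcp=[.45928,.23829,.16517]
x,y,z=axle('w2',tcp,-.253+np.pi); 
k=abs(y)>.06
x,y,z=x[k],y[k],z[k]
print(len(x),np.polyfit(y,x,1),np.polyfit(y,z,1),y.min(),y.max(),np.median(x))
env.movel(np.array([.4592,.2384,.29]),.2)
env.reach(np.array([.579,-.223,.29]),Q(.24+np.pi))
s=env.get_state();print(s['time'],s['tcp_pos'],s['opening'],s['force'])
np.save('pics/tcp3.npy',s['tcp_pos'])
p,d,c=snap('wrist','w3');cv2.imwrite('pics/w3b.png',cv2.resize(p,(800,600)))
x,y,z=axle('w3',s['tcp_pos'],.24+np.pi);k=abs(y)>.05;x,y,z=x[k],y[k],z[k]
print(len(x),np.polyfit(y,x,1),np.polyfit(y,z,1),y.min(),y.max())
E
```

```text
2511 [-4.19758589e-05  1.10312941e-03] [-0.00712798 -0.0841456 ] -0.09349819628609299 0.09430000107648778 0.0014926316176509672
8.9667 [ 0.57922262 -0.22128167  0.29004796] 0.04358245396007164 [-0.01953888  0.01448554 -1.25340162]
3349 [0.00281765 0.00106093] [-0.00565507 -0.08424533] -0.09464602822555278 0.09342954263277943
```

View pics/w3b.png

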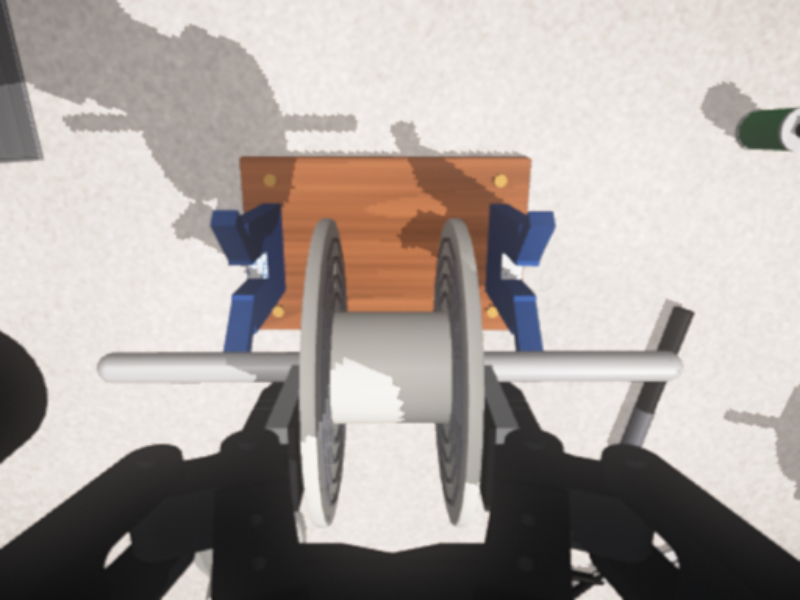

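Run:
```python
from h import *
z=load('w3');W=cloud(z);p=z['p'].astype(int)
yaw=.24; ex=np.array([np.cos(yaw),np.sin(yaw)]); ey=np.array([-np.sin(yaw),np.cos(yaw)])
c=np.array([.5793,-.2234]); r=W[...,:2]-c; X=r@ex; Y=r@ey; Z=W[...,2]
base=(Z>.005)&(Z<.015)&(abs(X)<.08)&(abs(Y)<.12)&(p[...,2]>p[...,0]+30)
# edge at near-robot side (-X)
xs=[];ys=[]
for y in np.arange(-.085,.086,.01):
    k=base&(abs(Y-y)<.003)
    if k.sum()>5: xs.append(X[k].min()); ys.append(y)
print(np.round(xs,4)); print('edge fit',np.polyfit(ys,xs,1))
k=base&(X<-.03);print('Y ext',Y[k].min(),Y[k].max(),'expected +-.095; far X',X[base].max())
blue=(p[...,0]>p[...,2]+30)&(Z>.02)&(abs(X)<.05)&(abs(abs(Y)-.075)<.02)
for s in(-1,1):
    b=blue&(np.sign(Y)==s)
    print(s,'X range top',X[b&(Z>.108)].min(),X[b&(Z>.108)].max(),'Y',np.percentile(Y[b&(Z>.1)],[2,50,98]))
    for zz in np.arange(.06,.116,.008):
        k=b&(abs(Z-zz)<.004); a=X[k]
        if len(a): print(round(zz,3),len(a),'neg side max',a[a<0].max() if (a<0).any() else None,'pos side min',a[a>0].min() if (a>0).any() else None)
```

```text
[-0.0578 -0.0578 -0.0578 -0.0579 -0.0579 -0.058  -0.058  -0.058  -0.058
 -0.0581 -0.0581 -0.0581 -0.0581 -0.0581 -0.0582 -0.0582 -0.0582 -0.0582]
edge fit [-0.00241048 -0.05802542]
Y ext -0.0973321842411992 0.0928815110833704 expected +-.095; far X 0.0623262591441956
-1 X range top -0.036591681035631395 0.03382891546390375 Y [-0.08244262 -0.07652178 -0.07089977]
0.06 109 neg side max -0.000344925500497215 pos side min 9.990069753073749e-05
0.068 58 neg side max -0.007417004852528699 pos side min 0.009702977795498264
0.076 51 neg side max None pos side min 0.010109057558453769
0.084 56 neg side max -0.006539294383579779 pos side min 0.009819366299705872
0.092 250 neg side max -0.0062466160925085615 pos side min 0.009576460004217326
0.1 314 neg side max -0.010629100883339905 pos side min 0.014511291325495957
0.108 382 neg side max -0.018878348887956784 pos side min 0.022295363599963047
0.116 206 neg side max -0.026453494105435963 pos side min 0.029419004941973772
1 X range top -0.03698237862211529 0.0330880527444854 Y [0.06689767 0.07242047 0.07817472]
0.092 225 neg side max -0.0061137358976421545 pos side min 0.009392465642833258
0.1 301 neg side max -0.01094470362563118 pos side min 0.01424704526332142
0.108 411 neg side max -0.01831344300108483 pos side min 0.02177306007959192
0.116 195 neg side max -0.026795888450023474 pos side min 0.029920854455404322
```

The slot is 16 mm wide and centred 1.7 mm along +x from my first estimate. Corrected stand centre is (.5815,-.2250), yaw .242. I'll line up and descend, with a check at the mouth.

Run:
```python
from ax import *
q=Q(.241+np.pi)
t=np.array([.5825,-.2248,.215])
env.movel(t,.12,q); env.dwell(.3)
s=env.get_state();e=s['tcp_pos']-t;print(s['time'],e,s['orientation'],q,s['force'])
if np.linalg.norm(e[:2])>.0007:
    env.movel(t-[e[0],e[1],0],.02);env.dwell(.2);s=env.get_state();print(s['tcp_pos']-t)
p,d,c=snap('wrist','w4');cv2.imwrite('pics/w4b.png',cv2.resize(p,(800,600)))
p,d,c=snap('side','s4');cv2.imwrite('pics/s4b.png',cv2.resize(p[80:230,160:360],(800,600)))
x,y,z=axle('w4',s['tcp_pos'],.241+np.pi,(.075,.095));k=abs(y)>.05;x,y,z=x[k],y[k],z[k]
print(len(x),np.polyfit(y,x,1),np.polyfit(y,z,1),y.min(),y.max())
```

```text
10.0917 [ 2.03340738e-04 -4.07493835e-05  5.85734318e-04] [ 3.78643617e-04 -1.20166107e-01  9.92753693e-01 -2.60214586e-04] [ 0.         -0.1202086   0.99274866  0.        ] [ 0.19295283  0.75887142 -1.47016765]
3355 [0.0004684  0.00105302] [-0.00754834 -0.08422415] -0.09499449056349676 0.09342443621085053
```

View pics/w4b.png

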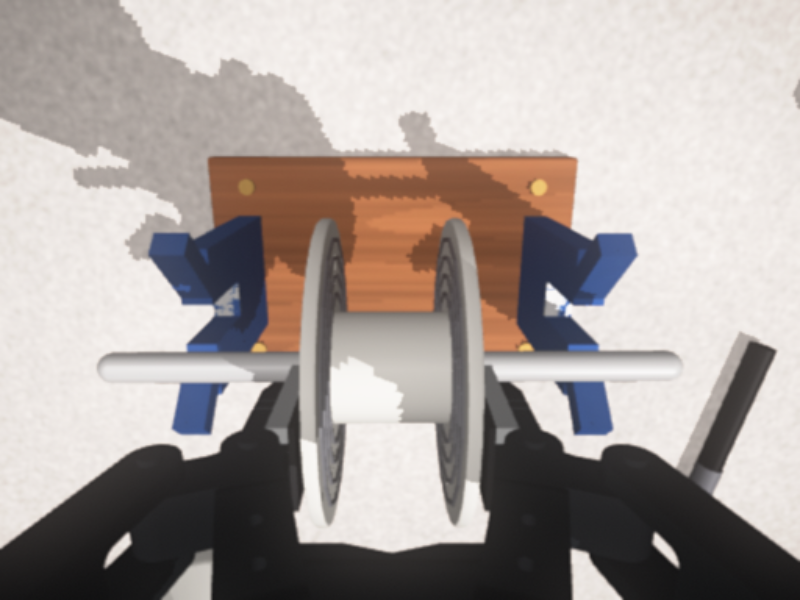

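View pics/s4b.png

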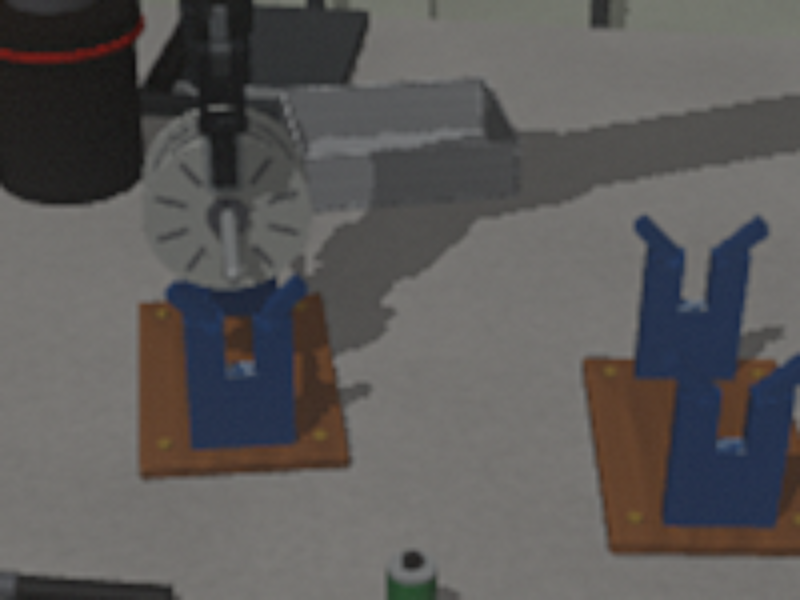

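The reel is centred over the forks, with the axle end at (232,275) above the near slot at (240,340). Axle offset in the tool is unchanged. Now a slow, guarded descent.

Run:
```python
from ax import *
h=env.movel(np.array([.5825,-.2248,.160]),.05,stop_force=8)
s=env.get_state();print(h,s['time'],s['tcp_pos'],s['force'],s['opening'])
if not h:
    h=env.movel(np.array([.5825,-.2248,.149]),.012,stop_force=6)
    s=env.get_state();print(h,s['time'],s['tcp_pos'],s['force'],s['opening'])
snap('wrist','w5')
x,y,z=axle('w5',s['tcp_pos'],.241+np.pi,(.075,.095));k=abs(y)>.05;x,y,z=x[k],y[k],z[k]
print(len(x),np.polyfit(y,x,1),np.polyfit(y,z,1),y.min(),y.max())
p,d,c=snap('side','s5');cv2.imwrite('pics/s5b.png',cv2.resize(p[80:230,160:360],(800,600)))
```

```text
False 11.4417 [ 0.58274487 -0.22482407  0.16040704] [ 0.21442838  0.81156505 -0.01940734] 0.04318004923235665
True 12.0917 [ 0.58255269 -0.22483105  0.15259315] [-1.52492682 -1.0540925   4.66222324] 0.04347318404426018
4083 [ 0.00034614 -0.00055016] [-0.00295173 -0.08420791] -0.09163134475634058 0.09027487269996644
```

View pics/s5b.png

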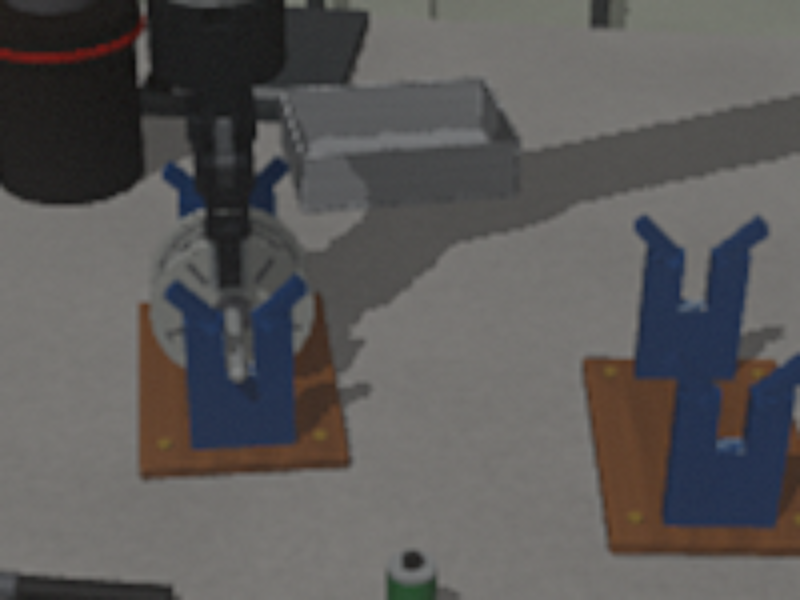

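Contact came at TCP z 0.1526, so the axle is at about 0.065, which is the seat. The side view shows the axle end down in the near slot. I'll release and retreat.

Run:
```python
from ax import *
env.grip(.066); env.dwell(.2)
env.movel(np.array([.5825,-.2248,.20]),.05,stop_force=8)
env.movel(np.array([.5825,-.2248,.30]),.15)
s=env.get_state();print(s['time'],s['tcp_pos'],s['force'])
p,d,c=snap('wrist','w6');cv2.imwrite('pics/w6b.png',cv2.resize(p,(800,600)))
p,d,c=snap('side','s6');cv2.imwrite('pics/s6b.png',cv2.resize(p[80:230,160:360],(800,600)))
W=cloud(load('w6')); yaw=.242;ex=np.array([np.cos(yaw),np.sin(yaw)]); ey=np.array([-np.sin(yaw),np.cos(yaw)])
r=W[...,:2]-[.5815,-.2250];X=r@ex;Y=r@ey;Z=W[...,2]; pp=p=cv2.imread('pics/w6.png').astype(int); gray=(np.ptp(pp,axis=2)<35)
k=gray&(abs(X)<.012)&(abs(Y)>.03)&(abs(Y)<.11)&(Z>.058)&(Z<.085)
x,y,z=X[k],Y[k],Z[k];print(len(x),np.polyfit(y,x,1),np.polyfit(y,z,1),y.min(),y.max())
```

```text
14.675 [ 0.58198962 -0.22497096  0.29906108] [ 0.64010876  0.1222454  -0.30339867]
1752 [0.00100646 0.00144093] [-0.00048319  0.06899968] -0.09419249713522296 0.0939166748195473
```

View pics/w6b.png

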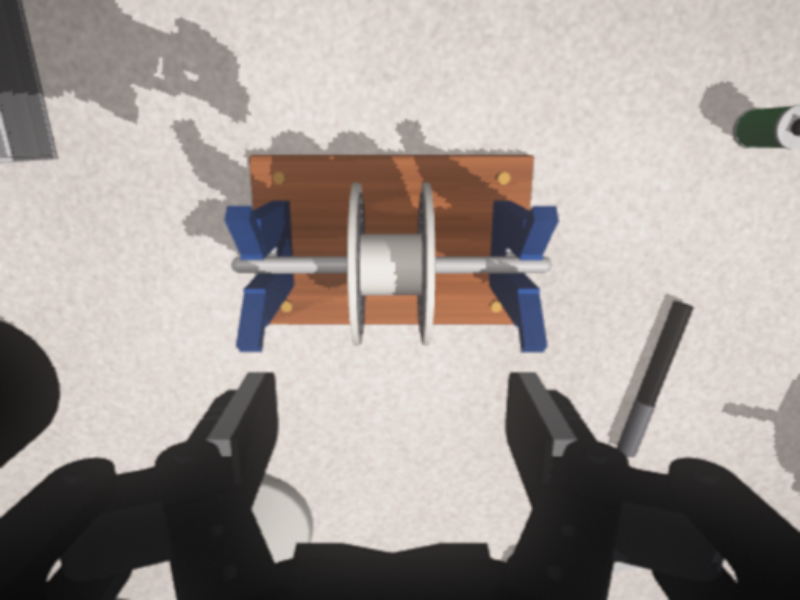

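View pics/s6b.png

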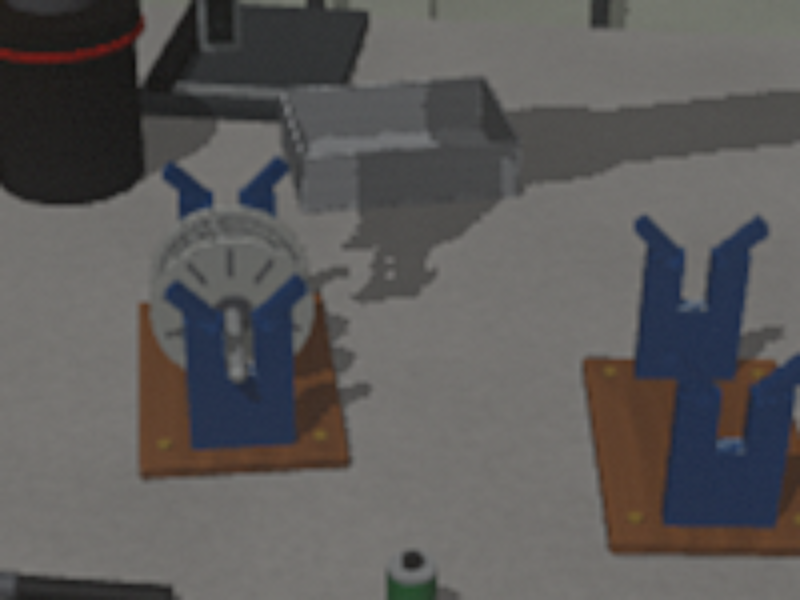

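The axle lies in both slots, from (237,265) to (548,265). It is level (slope 0.0005), its surface is at about 0.069, and it is centred between the forks. The gripper is clear, so I'll hand in.

Run:
```python
from h import *
job.job_done()
```

```text
the job is handed in; nothing more can be done
```

The white reel is seated in the far blue stand and released, and I handed the job in at about 15 s on the robot's clock. I gripped it on its flange faces and lowered it until it touched the slot floor. I then opened the fingers and lifted clear.

My last wrist-camera check, after release, showed:

| Check | Measured | Allowed |
|---|---|---|
| Axle height | surface about 69 mm, so centre about 65 mm | 59–70 mm |
| Offset across the slots | about 1.4 mm | 10 mm |
| Offset from midway between the forks | under 1 mm | 20 mm |
| Tilt from level | under 0.1° | 2.8° |
| Angle to the stand | about 0.1° | 8° |

- **Calibration:** the top-camera and wrist-camera positions of the stand differed by 2–3 mm. I used the wrist values, because the axle was measured with the same camera.
- **Black reel:** I never went near it, but I did not measure its position again at the end.

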